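Put the abacus away and close the steel cabinet

ROBOT

A 6-joint arm with a two-finger parallel gripper is mounted at the origin on the work surface. World frame = base frame: x ahead of the robot, y to its left, z up, the work surface at z = 0. Lengths are in mm, angles in degrees, forces in N, time in s.
With the tool pointing down it reaches from about 375 to 925 mm from the base axis. Payload 5.7 kg.
Tool frame: the origin (TCP) lies midway between the tips of the shut fingers; the grasp point (between the pads) lies 19 mm behind it; z points along the fingers, y is the line along which they close (so a half turn about z gives the same grasp; the last joint's range is limited). The gripper opens to 85 mm and grips with 20 to 120 N. Pads are 22 mm wide; open, the fingers measure 114 mm over their backs; the gripper's body (76 mm by 85 mm) begins 54 mm behind the grasp point. The pads swing forward as they close: fully open they stand 13 mm farther back than shut.
Start: joints at [70.124, 20.558, 86.54, -0, 72.909, -6.595], TCP at [137.833, 583.922, 231.267] pointing down, gripper open.
Joint ranges: [-170.27, 170.27], [-57.76, 135], [12.27, 136.19], [-55.21, 235.2], [11.17, 155.16], [-170.74, 170.74]. Speed limits (degrees/s): [136.94, 136.94, 180, 180, 180, 180].

INTERFACE

Orientations are given as [roll, pitch, yaw] about the fixed x, y, z axes, in that order (R = Rz(yaw) Ry(pitch) Rx(roll)).
In Python, from workcell import arm gives the robot as it stands.
- The arm moves only by the tool arm_command, never from a script. Its argument "commands" is a list of rows, each an object with "hand": the finger opening in m, from 0 to 0.0854; "offset": the shift along the tool's x, y, z in m, a list of three; "spin": the turn about the tool's z in rad. In form: [{"hand": hand, "offset": [x, y, z], "spin": spin}, ...]. A call has exactly 8 rows; each row shifts and turns the commanded pose from where the row before left it, along the tool's axes as they then stand; what a row does not reach is not made up. A row lasts 1/10 s, in which the tool goes at most 50 mm and 8.59 degrees, less where a joint would pass 70% of its speed; a pose out of reach is approached as far as the arm can. A call with a gripper value outside its range is refused whole. The fingers move at their own pace and stop on an object; the grip force is fixed at half the most. Time passes only in rows, so rows that do not move let the fingers close, or fill a call up. It gives the time, the measured TCP pose, the force, the opening and the grip force at its end, in the units of the state.
- arm.observe(): the state, without advancing time (a new reading comes with each control period).
- arm.capture(name): name is "scene" or "top" or "wrist"; returns the picture (480x640x3 uint8, red, green, blue); there is no depth.
- arm.camera_params(name): a dict with "fx", "fy", "cx", "cy" (pixels), "position" and "attitude" of the camera in the world. Camera axes: x right, y down, z forward; pixel columns grow to the right and rows downward; lengths in mm; the calibration is good to about 2 mm. A picture is of the moment at which its call begins: read the wrist's pose just before it. camera_params takes no time and is no camera call; for the wrist camera it gives the pose at the moment of the call.
- arm.finish_job(): hands the job in; it is judged then, once.
The state is a dict: "clock": time; "joint_positions": joint angles; "joint_vel": joint speeds; "tau": joint torques, N m; "position": TCP position; "ee_rot": TCP orientation; "wrist_force": force on the tool from outside, world axes, zero at the start; "moment": the same for the moment, N m; "gripper_width": finger opening in mm; "gripper_force": force on a finger pad.
Only numpy, scipy, OpenCV 4.12 (cv2) and the standard library are available. Lean on these libraries where they do the work, as an engineer would, in place of code of your own. Each camera call takes 0.05 s, during which the arm holds its last target. There are 200 camera calls.

TASK

The blue abacus is sticking out of the small steel cabinet's upper shelf and the door has been left open. With the fingertips, gently push the abacus straight in along its shelf until nothing of it sticks out past the cabinet's front, and then push the door fully shut. Do not lift or tip the abacus and leave the other things on the desk where they are.

Things in the scene. Friction and masses are not known exactly. Their poses are not given: they have to be found in the camera images.
- cabinet: Grey sheet-steel cabinet fixed to the desk, 220 deep (its x) x 250 wide (its y) x 252 mm high. Origin: centre of its underside, on the desk; its +x points from the open front to the back, +y to the left as seen from in front, z up. Front edge plane at x = -110 mm; inner face of the back panel at x = +106 mm. Front opening: z = 24 to 238, y = -113 to +113 mm. Nothing stands on its top panel.
- cabinet_front (a point): Middle of the cabinet's front edge plane at the height of the upper shelf's top face: (-110, 0, 182) mm in the cabinet's frame. The shelf's front edge is 10 mm behind this plane; only the abacus lies on the shelf.
- door (a joint): Angle of the door in rad: 0 = fully shut (its stop), 1.57 = square to the front, 1.9 = widest. It swings out towards the front, clockwise seen from above as it opens. Upright hinge axis at x = -110, y = +125 mm in the cabinet's frame. Stiff light hinge: about 0.08 N m moves it, it stays where it is left; no spring, no catch.
- door_hinge (a point): Point on the hinge axis at the door's top edge (z = 250 mm). Its frame turns with the door: its y points from the free edge to the hinge, its x from the outer face inward (door shut: the cabinet's axes). The door is a folded steel pan 250 wide, z = 12 to 250 mm, 18 mm thick, hollow inside 14 mm deep; its smooth outer face lies 18 mm outside the hinge axis (shut: 18 mm before the front plane).
- door_edge (a point): Top outer corner of the door at its free edge: 250 mm from the hinge along the door, on the outer face, z = 250 mm. The pull is a flush recess near this edge.
- abacus: Blue plastic school abacus with coloured beads on cross rods, loose, 185 long (its x) x 120 wide (its y) x 28 mm high, about 0.2 kg, lying flat on the upper shelf with its long side pointing roughly into the cabinet and its near end sticking out. Origin: centre of its underside; its x points into the cabinet; the near end is a plain bar 28 mm high at x = -92.5 mm.
- abacus_left (a point): Left corner of the abacus's near end, at half its height: (-92.5, +60, 14) mm in the abacus's frame.
- abacus_right (a point): Right corner of the abacus's near end, at half its height: (-92.5, -60, 14) mm in the abacus's frame.
- cup: Orange plastic cup standing on the desk, 76 mm across the rim, 90 mm high; origin: centre of its foot. Leave alone.
- die_1: Wooden die, 25 mm, on the desk; origin: centre of its underside. Leave alone.
- die_2: Second wooden die, 25 mm, on the desk; origin: centre of its underside. Leave alone.
- clipboard: Plywood board 230 x 160 x 6 mm with a chrome spring clip about 28 mm high at its +x end, lying on the desk; origin: centre of its underside. Leave alone.
- bottle: Steel drinking bottle, 68 mm across, 170 mm high, standing on the desk; origin: centre of its foot. Leave alone.
There are look-alikes about, which are no part of the job. What is shaped like the abacus but orange or pink is not meant.

How it is judged:
By the outcome, as a careful person would: the job done as asked, in the order asked, and still so for the second after the job is handed in, with the robot touching nothing.
It also fails if it takes over 54 s, if anything falls off the work surface, if the arm or the gripper's body presses on something with over 40 N, if the wrist force passes 120 N, or if a joint passes its speed limit or range.

## Working session

There is one attempt and no reset: what is moved stays moved. The work goes in short steps, Python scripts to look and compute and a tool call to move; the robot and the scene stay as the last step left them, time stands still between calls to the robot, and variables do not carry over. Pictures are saved under pics/ and viewed, at most 10 in all, crops included, and the job is handed in when it is done.

Besides the shell and the picture viewer there is one more tool, called as name([rows], argument=value, ...), one row to a line, values as JSON. arm_command: Moves the arm, as the interface text tells. Its arguments: {"type":"object","properties":{"commands":{"type":"array","items":{"type":"object","properties":{"hand":{"type":"number"},"offset":{"type":"array","items":{"type":"number"}},"spin":{"type":"number"}}}}},"required":["commands"]}

```bash
mkdir -p pics; ls; python3 - <<'E'
from workcell import arm
import cv2
for n in ("scene","top"):
    cv2.imwrite(f"pics/{n}0.png",arm.capture(n)[:,:,::-1])
    print(n,arm.camera_params(n))
s=arm.observe(); print(s)
E
```

```text
pics
scene {'fx': 450.8787843067035, 'fy': 450.8787843067035, 'cx': 315.35050740464425, 'cy': 242.56638604496825, 'position': array([1196.22214734,  559.96492668,  747.17361985]), 'attitude': array([-122.63683704,   -0.26523335,  130.46002606])}
top {'fx': 469.0729306512986, 'fy': 469.0729306512986, 'cx': 315.01791054349707, 'cy': 234.08975677856253, 'position': array([ 281.59040013,   13.66800138, 1455.92397446]), 'attitude': array([-169.37041   ,   -1.05308745,  -88.69261178])}
{'clock': 0.1, 'joint_positions': array([ 7.01231871e+01,  2.05940042e+01,  8.65929261e+01, -7.96557068e-04,
        7.29101235e+01, -6.59517896e+00]), 'joint_vel': array([-0.05274843, -0.15187288, -0.10811553, -0.00503742, -0.1318854 ,
        0.02815486]), 'tau': array([-1.41381894e-03, -5.28655672e+01, -2.79350317e+01, -2.95696982e-04,
        5.11389953e-03, -1.47246737e-05]), 'position': array([137.64580764, 583.35676932, 230.5346935 ]), 'ee_rot': array([-1.79903501e+02, -1.03910217e-02,  1.66718592e+02]), 'wrist_force': array([-0.69833054, -0.43196943, -0.21079327]), 'moment': array([ 0.04992942, -0.02075429,  0.03308942]), 'gripper_force': 0.0, 'gripper_width': 85.28960326902015}
```

View pics/scene0.png

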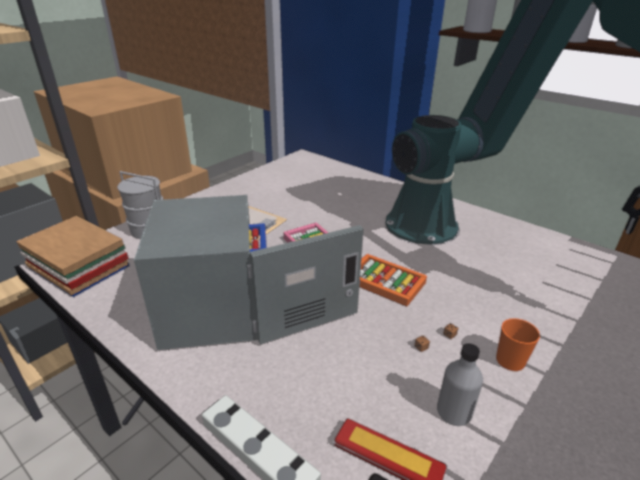

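View pics/top0.png

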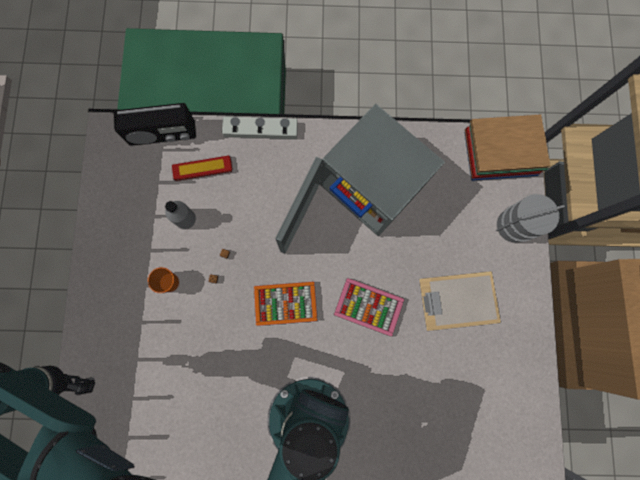

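Top view: the cabinet roof has corners at about (377,106), (443,158), (382,234) and (320,160). The open door runs from (322,160) to (280,248). There are three abacus-like things: blue (352,195) half in the cabinet, orange (285,303) and pink (370,305) on the desk. The blue one fits, by its colour and by being on the shelf. I'll confirm it in an enlarged crop.

```bash
cat > h.py <<'E'
import numpy as np, cv2
from scipy.spatial.transform import Rotation as R
from workcell import arm
def ray(n,uv,P=None):
    p=P or arm.camera_params(n)
    d=np.array([(uv[0]-p["cx"])/p["fx"],(uv[1]-p["cy"])/p["fy"],1.])
    return np.array(p["position"]),R.from_euler("xyz",p["attitude"],degrees=True).as_matrix()@d
def onz(n,uv,z,P=None):
    o,d=ray(n,uv,P); return o+d*(z-o[2])/d[2]
def pix(n,X,P=None):
    p=P or arm.camera_params(n)
    c=R.from_euler("xyz",p["attitude"],degrees=True).as_matrix().T@(np.array(X,float)-p["position"])
    return np.array([p["cx"]+p["fx"]*c[0]/c[2],p["cy"]+p["fy"]*c[1]/c[2]])
E
python3 - <<'E'
from h import *
im=cv2.imread("pics/top0.png")
c=im[95:260,260:460]; cv2.imwrite("pics/crop0.png",cv2.resize(c,None,fx=4,fy=3.6,interpolation=cv2.INTER_CUBIC)[:600])
hsv=cv2.cvtColor(im,cv2.COLOR_BGR2HSV)
print("roof hsv",hsv[160,380],"door",hsv[200,302],"desk",hsv[250,420],"shadow",hsv[200,440])
ref=hsv[160,380].astype(int)
m=cv2.inRange(hsv,np.clip(ref-[8,25,8],0,255),ref+[8,25,8])
m[:, :260]=0;m[:,460:]=0;m[:95]=0;m[260:]=0
m=cv2.morphologyEx(m,cv2.MORPH_OPEN,np.ones((3,3)))
cs,_=cv2.findContours(m,0,2); k=max(cs,key=cv2.contourArea)
q=cv2.approxPolyDP(k,6,True)[:,0]; print("area",cv2.contourArea(k))
for u in q: print(u,onz("top",u,252).round())
b=cv2.inRange(hsv,(105,120,60),(130,255,255)); b[260:]=0;b[:150]=0
cs,_=cv2.findContours(b,0,2)
for k in cs:
    if cv2.contourArea(k)>20: print("blue",cv2.contourArea(k),cv2.boundingRect(k),cv2.boxPoints(cv2.minAreaRect(k)).round(1).tolist())
E
```

```text
roof hsv [81 19 96] door [75 21 49] desk [  7  15 149] shadow [10 16 98]
area 48.5
[383 160] [ 716. -182.  252.]
[379 169] [ 691. -171.  252.]
[394 172] [ 683. -212.  252.]
blue 318.5 (330, 177, 42, 40) [[327.8999938964844, 188.3000030517578], [339.79998779296875, 175.3000030517578], [372.0, 204.89999389648438], [360.20001220703125, 217.8000030517578]]
```

View pics/crop0.png

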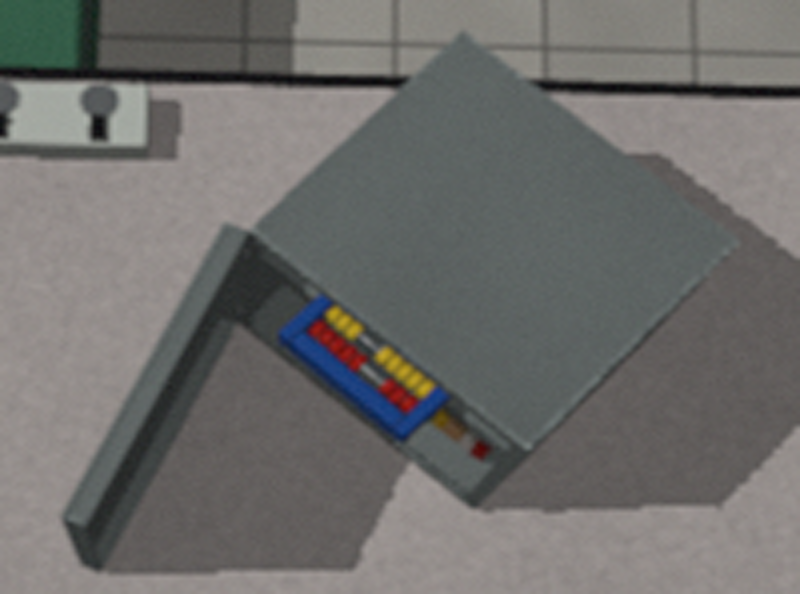

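The enlarged crop confirms the blue abacus lying on the upper shelf. Its near end runs from crop (283,335) to (405,440), about parallel to the front. The door stands open from (235,230) to (75,525). Next I'll measure positions.

```bash
python3 - <<'E'
from h import *
P=arm.camera_params("top")
im=cv2.imread("pics/top0.png"); hsv=cv2.cvtColor(cv2.GaussianBlur(im,(5,5),0),cv2.COLOR_BGR2HSV)
m=cv2.inRange(hsv,(65,10,78),(100,60,125)); m[:100]=0;m[260:]=0;m[:,:316]=0;m[:,460:]=0
m=cv2.morphologyEx(m,cv2.MORPH_OPEN,np.ones((7,7)))
cs,_=cv2.findContours(m,0,2); k=max(cs,key=cv2.contourArea); print(cv2.contourArea(k),cv2.approxPolyDP(k,6,True)[:,0].tolist())
cr=lambda x,y:(260+x/4,95+y/3.6)
q=[cr(463,33),cr(737,242),cr(522,447),cr(257,230)]
W=np.array([onz("top",u,252,P)[:2] for u in q])
L=np.array([[110,125],[110,-125],[-110,-125],[-110,125]],float)
print(W.round(),"sides",np.linalg.norm(W-np.roll(W,-1,0),axis=1).round())
c=W.mean(0); H=L.T@(W-c); th=np.arctan2(H[0,1]-H[1,0],H[0,0]+H[1,1]); yaw=np.degrees(th)
Rc=np.array([[np.cos(th),-np.sin(th)],[np.sin(th),np.cos(th)]])
print("cab",c.round(1),yaw.round(1),"resid",(W-(c+L@Rc.T)).round(1).tolist())
tc=lambda w:((w[:2]-c)@Rc).round(1)
for n,u,z in [("abL",cr(283,333),210),("abR",cr(403,437),210),("dHo",cr(222,225),250),("dEo",cr(65,520),250),("dEi",cr(85,530),250),("shelfR",cr(475,505),182)]:
    w=onz("top",u,z,P); print(n,w.round(),tc(w))
for n,l,z in [("abacus front edge",(-110,0),182),("frR",(-110,-125),252),("frL",(-110,125),252),("bR",(110,-125),252)]:
    X=np.r_[c+Rc@np.array(l),z]; print(n,X.round(),pix("scene",X).round())
E
```

```text
6914.0 [[373, 107], [326, 162], [393, 218], [440, 159]]
[[ 877. -163.]
 [ 715. -348.]
 [ 553. -201.]
 [ 715.  -23.]] sides [247. 218. 240. 214.]
cab [ 715.1 -183.9] -41.6 resid [[-2.9, 0.7], [0.5, 2.3], [3.4, 3.0], [-1.1, -6.1]]
abL [648. -44. 210.] [-143.1   59.7]
abR [ 568. -127.  210.] [-147.2  -55.3]
dHo [719.   0. 250.] [-119.5  140. ]
dEo [492.  97. 250.] [-353.9   61.9]
dEi [485.  84. 250.] [-350.3   47.4]
shelfR [ 522. -181.  182.] [-146.1 -125.6]
abacus front edge [ 633. -111.  182.] [251. 247.]
frR [ 550. -204.  252.] [248. 195.]
frL [716. -17. 252.] [250. 251.]
bR [ 714. -350.  252.] [155. 200.]
```

Measurements agree with the given sizes:
- **Cabinet:** at (715,-184), yaw -41.6°.
- **Door:** about 1.25 rad open. The predicted outer edge in the cabinet frame is (-353,63) and I measured (-354,62).
- **Abacus:** sticks out about 35 mm, with its near end spanning y -55 to 60.

Now I'll raise the tool, turn its axes to the cabinet's and move over.

arm_command([
  {"hand": 0.06,"offset": [0,0,-0.025],"spin": 0.124},
  {"hand": 0.06,"offset": [0,0,-0.025],"spin": 0.124},
  {"hand": 0.06,"offset": [0,0,-0.025],"spin": 0.124},
  {"hand": 0.06,"offset": [0,0,-0.025],"spin": 0.122},
  {"hand": 0.06,"offset": [-0.046,-0.0115,0],"spin": 0},
  {"hand": 0.06,"offset": [-0.046,-0.0115,0],"spin": 0},
  {"hand": 0.06,"offset": [-0.046,-0.0115,0],"spin": 0},
  {"hand": 0.06,"offset": [-0.046,-0.0115,0],"spin": 0},
])

```text
clock: 0.9
position: [245.3, 425.7, 330.9]
ee_rot: [-180.0, 0.0, 138.5]
wrist_force: [1.0, 0.2, 0.9]
gripper_width: 60.3
gripper_force: 0.0
```

arm_command([
  {"hand": 0.06,"offset": [-0.046,-0.0115,0],"spin": 0},
  {"hand": 0.06,"offset": [-0.046,-0.0115,0],"spin": 0},
  {"hand": 0.06,"offset": [-0.046,-0.0115,0],"spin": 0},
  {"hand": 0.06,"offset": [-0.046,-0.0115,0],"spin": 0},
  {"hand": 0.06,"offset": [-0.046,-0.0115,0],"spin": 0},
  {"hand": 0.06,"offset": [-0.046,-0.0115,0],"spin": 0},
  {"hand": 0.06,"offset": [-0.046,-0.0115,0],"spin": 0},
  {"hand": 0.06,"offset": [-0.046,-0.0115,0],"spin": 0},
])

```text
clock: 1.7
position: [459.6, 112.5, 331.1]
ee_rot: [-180.0, -0.0, 138.4]
wrist_force: [1.0, 0.6, 0.7]
gripper_width: 59.9
gripper_force: 0.0
```

arm_command([
  {"hand": 0.06,"offset": [-0.042,-0.0125,0],"spin": 0},
  {"hand": 0.06,"offset": [-0.042,-0.0125,0],"spin": 0},
  {"hand": 0.06,"offset": [-0.042,-0.0125,0],"spin": 0},
  {"hand": 0.06,"offset": [-0.042,-0.0125,0],"spin": 0},
  {"hand": 0.06,"offset": [0,0,0],"spin": 0},
  {"hand": 0.06,"offset": [0,0,0],"spin": 0},
  {"hand": 0.06,"offset": [0,0,0],"spin": 0},
  {"hand": 0.06,"offset": [0,0,0],"spin": 0},
])

```text
clock: 2.5
position: [550.8, -33.3, 331.3]
ee_rot: [-180.0, -0.0, 138.5]
wrist_force: [-1.0, -0.1, -0.6]
gripper_width: 60.0
gripper_force: 0.0
```

```bash
python3 - <<'E'
from h import *
print(arm.camera_params("wrist")); print(arm.observe()["position"])
w=arm.capture("wrist")[:,:,::-1]; cv2.imwrite("pics/w1.png",w)
E
```

```text
{'fx': 417.73473584232767, 'fy': 417.73473584232767, 'cx': 322.67003008607895, 'cy': 237.48465391546415, 'position': array([486.87245052,  22.50558006, 473.51898174]), 'attitude': array([1.60890717e+02, 1.59303813e-02, 4.84218281e+01])}
[550.76489641 -33.29957247 331.30536833]
```

View pics/w1.png

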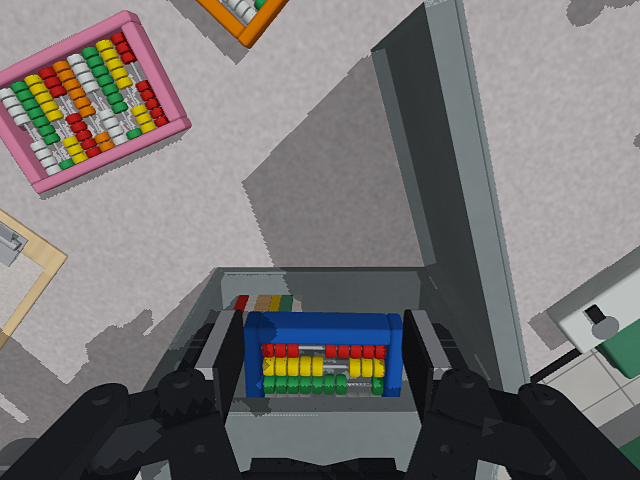

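The wrist view shows the blue near bar from (245,315) to (403,315), the cabinet roof's front edge at v≈411, both fingers either side at u≈222–240 and 403–420, and the door on the right, clear of them. Next I'll measure the near end and front plane in tool axes.

```bash
cat >> h.py <<'E'
C=np.array([715.1,-183.9]); A=np.radians(-41.6)
RC=np.array([[np.cos(A),-np.sin(A)],[np.sin(A),np.cos(A)]])
def cab(w): return (np.asarray(w)[:2]-C)@RC
def wld(l): return C+RC@np.asarray(l)
def blue_edge(im,P,z=210):
    """near top edge of the blue bar in the wrist view -> cabinet frame points, per column"""
    h=cv2.cvtColor(im,cv2.COLOR_BGR2HSV); m=cv2.inRange(h,(105,120,40),(130,255,255))
    n,l,s,_=cv2.connectedComponentsWithStats(m); i=1+np.argmax(s[1:,4]); x,y,w,hh,_=s[i]
    u=np.arange(x+5,x+w-5,5); v=np.array([np.argmax(l[:,a]==i) for a in u])
    return (x,y,w,hh),u,v
E
python3 - <<'E'
from h import *
im=cv2.imread("pics/w1.png")
P={'fx':417.73,'fy':417.73,'cx':322.67,'cy':237.48,'position':np.array([486.87,22.506,473.52]),'attitude':np.array([160.89,.0159,48.4218])}
bb,u,v=blue_edge(im,P); print(bb,np.polyfit(u,v,1),v)
print(im[305:345,325].tolist()[::2])
print("near bottom edge z=182",cab(onz("wrist",(250,v[1]),182,P)).round(1),cab(onz("wrist",(398,v[-2]),182,P)).round(1))
for z in (210,):
  for vv in (318,320,322): print(vv,cab(onz("wrist",(325,vv),z,P)).round(1))
g=cv2.cvtColor(im,cv2.COLOR_BGR2GRAY)
for uu in (240,270,380): 
    c=g[385:425,uu].astype(int); d=np.abs(np.diff(c)); k=np.argsort(d)[-3:]; print(uu,(k+385),d[k],[cab(onz("wrist",(uu,a+385.5),252,P)).round(1).tolist() for a in k])
print("tcp",cab([550.8,-33.3]))
cv2.imwrite("pics/w1c.png",cv2.resize(im[290:480,60:340],None,fx=2.8,fy=2.8,interpolation=cv2.INTER_CUBIC))
E
```

```text
(np.int32(243), np.int32(311), np.int32(161), np.int32(87)) [1.16129032e-02 3.08926452e+02] [314 311 312 313 312 312 312 312 312 312 312 312 312 312 312 313 313 312
 313 313 313 313 313 313 313 313 313 314 314 314 314]
[[81, 79, 73], [81, 79, 73], [81, 79, 74], [80, 84, 80], [106, 44, 7], [104, 48, 15], [105, 48, 10], [107, 49, 15], [106, 48, 15], [107, 49, 13], [108, 48, 9], [105, 49, 13], [141, 67, 21], [157, 78, 24], [160, 78, 21], [159, 77, 22], [157, 77, 21], [156, 74, 20], [157, 76, 22], [149, 70, 13]]
near bottom edge z=182 [-145.5  -54.4] [-142.9   62.2]
318 [-155.4    4.5]
320 [-153.8    4.5]
322 [-152.2    4.5]
240 [412 399 411] [21 30 68] [[-109.3, -51.4], [-119.8, -50.8], [-110.1, -51.4]]
270 [385 393 412] [42 42 54] [[-130.7, -30.9], [-124.5, -31.1], [-109.3, -31.7]]
380 [394 411 385] [34 38 45] [[-123.8, 39.8], [-110.2, 40.4], [-130.8, 39.5]]
tcp [-222.85051389    3.53531569]
```

View pics/w1c.png

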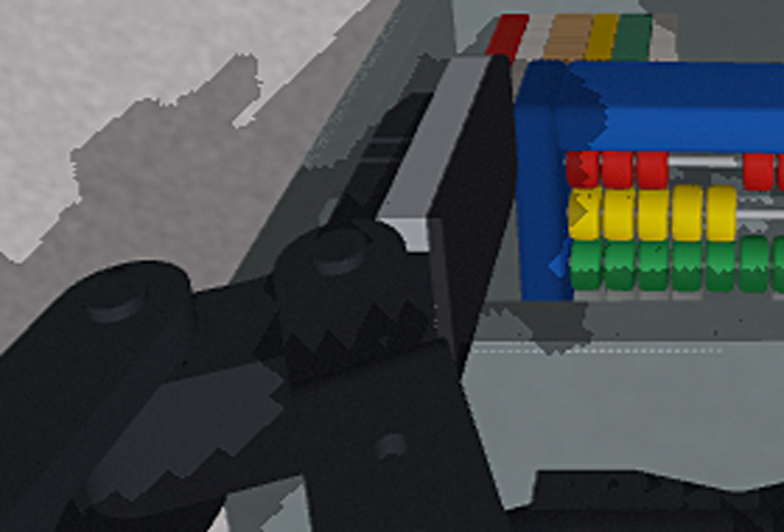

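The edge fits: near end at x ≈ -144 (left -143, right -145.5) and front plane at -110, as expected. The TCP is already centred on the bar. I'll descend in front of it and approach.

arm_command([
  {"hand": 0.06,"offset": [0,0,0.035],"spin": 0},
  {"hand": 0.06,"offset": [0,0,0.035],"spin": 0},
  {"hand": 0.06,"offset": [0,0,0.035],"spin": 0},
  {"hand": 0.06,"offset": [0,0,0.036],"spin": 0},
  {"hand": 0.06,"offset": [-0.02,0,0],"spin": 0},
  {"hand": 0.06,"offset": [-0.02,0,0],"spin": 0},
  {"hand": 0.06,"offset": [-0.015,0,0],"spin": 0},
  {"hand": 0.06,"offset": [0,0,0],"spin": 0},
])

```text
clock: 3.35
position: [594.4, -71.7, 190.8]
ee_rot: [180.0, 0.1, 138.4]
wrist_force: [0.3, 0.1, 0.1]
gripper_width: 59.7
gripper_force: 0.0
```

arm_command([
  {"hand": 0.06,"offset": [-0.005,0,0],"spin": 0},
  {"hand": 0.06,"offset": [-0.005,0,0],"spin": 0},
  {"hand": 0.06,"offset": [-0.004,0,0],"spin": 0},
  {"hand": 0.06,"offset": [-0.004,0,0],"spin": 0},
  {"hand": 0.06,"offset": [-0.004,0,0],"spin": 0},
  {"hand": 0.06,"offset": [-0.004,0,0],"spin": 0},
  {"hand": 0.06,"offset": [-0.004,0,0],"spin": 0},
  {"hand": 0.06,"offset": [0,0,0],"spin": 0},
])

```text
clock: 4.15
position: [615.9, -91.6, 190.3]
ee_rot: [180.0, 0.1, 138.4]
wrist_force: [-0.5, 0.3, 0.1]
gripper_width: 60.1
gripper_force: 0.0
```

```bash
python3 - <<'E'
from h import *
s=arm.observe(); print("tcp cab",cab(s["position"]),s["position"],s["wrist_force"])
P=arm.camera_params("wrist"); w=arm.capture("wrist")[:,:,::-1].copy(); cv2.imwrite("pics/w2.png",w)
bb,u,v=blue_edge(w,P); print(bb,np.polyfit(u,v,1))
for i in (2,-3): print("near end",cab(onz("wrist",(u[i],v[i]),182,P)).round(1))
E
```

```text
tcp cab [-135.48090937    3.13076194] [615.86622959 -91.60949516 190.26801835] [-0.5489852   0.25489856  0.10755185]
(np.int32(230), np.int32(340), np.int32(187), np.int32(68)) [-2.59974260e-03  3.45143973e+02]
near end [-123.   -29.9]
near end [-122.9   34.7]
```

View pics/w2.png

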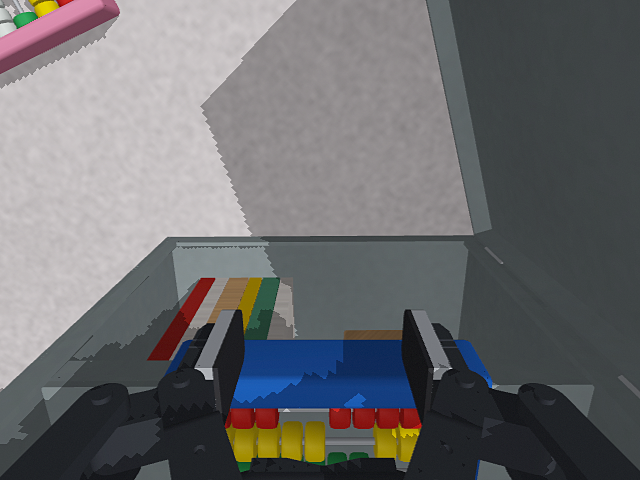

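The view shows both fingers on the blue bar. The near end is now square to the front at x ≈ -123.5, and nothing else is touched. I'll go on towards the front plane, watching the force.

arm_command([
  {"hand": 0.06,"offset": [-0.003,0,0],"spin": 0},
  {"hand": 0.06,"offset": [-0.003,0,0],"spin": 0},
  {"hand": 0.06,"offset": [-0.002,0,0],"spin": 0},
  {"hand": 0.06,"offset": [-0.001,0,0],"spin": 0},
  {"hand": 0.06,"offset": [-0.001,0,0],"spin": 0},
  {"hand": 0.06,"offset": [-0.001,0,0],"spin": 0},
  {"hand": 0.06,"offset": [-0.001,0,0],"spin": 0},
  {"hand": 0.06,"offset": [0,0,0],"spin": 0},
])

```text
clock: 5.0
position: [624.3, -99.1, 190.4]
ee_rot: [-180.0, 0.0, 138.4]
wrist_force: [0.3, 0.6, 0.6]
gripper_width: 59.7
gripper_force: 0.1
```

arm_command([
  {"hand": 0.06,"offset": [-0.001,0,0],"spin": 0},
  {"hand": 0.06,"offset": [0,0,0],"spin": 0},
  {"hand": 0.06,"offset": [-0.001,0,0],"spin": 0},
  {"hand": 0.06,"offset": [0,0,0],"spin": 0},
  {"hand": 0.06,"offset": [0,0,0],"spin": 0},
  {"hand": 0.06,"offset": [0,0,0],"spin": 0},
  {"hand": 0.06,"offset": [0,0,0],"spin": 0},
  {"hand": 0.06,"offset": [0,0,0],"spin": 0},
])

```text
clock: 5.8
position: [625.0, -99.8, 190.3]
ee_rot: [-180.0, -0.1, 138.4]
wrist_force: [-3.5, 3.4, 2.2]
gripper_width: 59.8
gripper_force: 0.5
```

```bash
python3 - <<'E'
from h import *
s=arm.observe(); print("tcp cab",cab(s["position"]),s["position"],s["wrist_force"],s["moment"])
P=arm.camera_params("wrist"); w=arm.capture("wrist")[:,:,::-1].copy(); cv2.imwrite("pics/w3.png",w)
bb,u,v=blue_edge(w,P); print(bb,np.polyfit(u,v,1))
for i in (4,len(u)//2,-5): print("near end",cab(onz("wrist",(u[i],v[i]),182,P)).round(1))
E
```

```text
tcp cab [-123.21848411    3.11454092] [625.02527822 -99.76297077 190.26486512] [-3.53176504  3.43260993  2.16002729] [0.43451512 0.44505301 0.26094258]
(np.int32(230), np.int32(339), np.int32(187), np.int32(69)) [-5.40540541e-03  3.45521021e+02]
near end [-110.8  -25.8]
near end [-110.8    3.4]
near end [-111.2   30.4]
```

The near end is now at x ≈ -111 and the force rose to 5 N. The moment puts the contact at about z = 238, so the finger knuckles are touching the lintel rather than the abacus jamming. I'll back off, nearly close the fingers so the tips reach lower and the knuckles sit below the lintel, and then push the last bit.

arm_command([
  {"hand": 0.06,"offset": [0.015,0,0],"spin": 0},
  {"hand": 0.02,"offset": [0.015,0,0],"spin": 0},
  {"hand": 0.02,"offset": [0,0,0],"spin": 0},
  {"hand": 0.02,"offset": [0,0,0.006],"spin": 0},
  {"hand": 0.02,"offset": [-0.01,0,0],"spin": 0},
  {"hand": 0.02,"offset": [-0.008,0,0],"spin": 0},
  {"hand": 0.02,"offset": [-0.006,0,0],"spin": 0},
  {"hand": 0.02,"offset": [0,0,0],"spin": 0},
])

```text
clock: 6.65
position: [622.0, -97.2, 184.1]
ee_rot: [-180.0, 0.0, 138.4]
wrist_force: [0.3, -0.5, -0.1]
gripper_width: 19.7
gripper_force: 0.0
```

arm_command([
  {"hand": 0.02,"offset": [-0.002,0,0],"spin": 0},
  {"hand": 0.02,"offset": [-0.001,0,0],"spin": 0},
  {"hand": 0.02,"offset": [-0.001,0,0],"spin": 0},
  {"hand": 0.02,"offset": [-0.001,0,0],"spin": 0},
  {"hand": 0.02,"offset": [-0.001,0,0],"spin": 0},
  {"hand": 0.02,"offset": [0,0,0],"spin": 0},
  {"hand": 0.02,"offset": [0,0,0],"spin": 0},
  {"hand": 0.02,"offset": [0,0,0],"spin": 0},
])

```text
clock: 7.45
position: [622.1, -97.6, 183.9]
ee_rot: [-179.9, -0.4, 138.5]
wrist_force: [-8.8, 8.2, 5.5]
gripper_width: 20.0
gripper_force: 0.0
```

```bash
python3 - <<'E'
from h import *
s=arm.observe(); print("tcp cab",cab(s["position"]),s["position"],s["wrist_force"],s["moment"])
P=arm.camera_params("wrist"); w=arm.capture("wrist")[:,:,::-1].copy(); cv2.imwrite("pics/w4.png",w)
bb,u,v=blue_edge(w,P); print(bb,np.polyfit(u,v,1),v)
for i in (2,6,-7,-3): print("near end",cab(onz("wrist",(u[i],v[i]),182,P)).round(1))
E
```

```text
tcp cab [-126.86254264    2.82516256] [622.10813234 -97.55998137 183.8952998 ] [-8.75409906  8.24821338  5.50019679] [0.9730822  0.92357963 0.16817324]
(np.int32(282), np.int32(356), np.int32(82), np.int32(74)) [-4.85714286e-02  3.84906667e+02] [416 401 356 356 356 356 356 356 356 356 356 357 356 389 416]
near end [-111.1   -8.3]
near end [-111.1   -0.2]
near end [-111.1    3.9]
near end [-111.1   12. ]
```

View pics/w4.png

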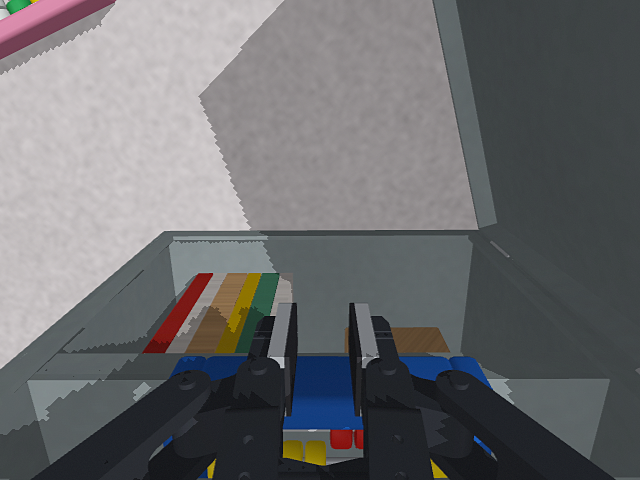

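The view shows the fingers touching the lintel through their wider upper links: it stopped at TCP -126.9, so lower is worse. The bar is still at x ≈ -111. Going higher puts only the narrow 22 mm pads level with the lintel, so I'll raise the tool and probe again.

arm_command([
  {"hand": 0.02,"offset": [0.012,0,0],"spin": 0},
  {"hand": 0.05,"offset": [0,0,-0.007],"spin": 0},
  {"hand": 0.05,"offset": [0,0,-0.006],"spin": 0},
  {"hand": 0.05,"offset": [-0.004,0,0],"spin": 0},
  {"hand": 0.05,"offset": [-0.003,0,0],"spin": 0},
  {"hand": 0.05,"offset": [-0.002,0,0],"spin": 0},
  {"hand": 0.05,"offset": [-0.001,0,0],"spin": 0},
  {"hand": 0.05,"offset": [0,0,0],"spin": 0},
])

```text
clock: 8.3
position: [624.2, -99.2, 197.0]
ee_rot: [-180.0, -0.0, 138.4]
wrist_force: [0.1, -0.9, -0.2]
gripper_width: 50.0
gripper_force: 0.0
```

arm_command([
  {"hand": 0.05,"offset": [-0.001,0,0],"spin": 0},
  {"hand": 0.05,"offset": [0,0,0],"spin": 0},
  {"hand": 0.05,"offset": [-0.001,0,0],"spin": 0},
  {"hand": 0.05,"offset": [0,0,0],"spin": 0},
  {"hand": 0.05,"offset": [-0.001,0,0],"spin": 0},
  {"hand": 0.05,"offset": [0,0,0],"spin": 0},
  {"hand": 0.05,"offset": [0,0,0],"spin": 0},
  {"hand": 0.05,"offset": [0,0,0],"spin": 0},
])

```text
clock: 9.1
position: [625.0, -99.8, 197.1]
ee_rot: [-180.0, -0.2, 138.5]
wrist_force: [-4.6, 4.4, 3.6]
gripper_width: 50.2
gripper_force: 0.2
```

```bash
cat > chk.py <<'E'
from h import *
import sys
s=arm.observe(); print("tcp cab",cab(s["position"]).round(2),s["position"].round(1),s["wrist_force"].round(1),s["moment"].round(2))
P=arm.camera_params("wrist"); w=arm.capture("wrist")[:,:,::-1].copy(); cv2.imwrite(f"pics/{sys.argv[1]}.png",w)
bb,u,v=blue_edge(w,P); print(bb,v.tolist())
k=np.abs(u-322)<60
for a,b in list(zip(u[k],v[k]))[::4]: print("near end",a,cab(onz("wrist",(a,b),182,P)).round(1))
E
python3 chk.py w5
```

```text
tcp cab [-123.24    3.06] [625.  -99.8 197.1] [-4.6  4.4  3.6] [0.54 0.46 0.3 ]
(np.int32(248), np.int32(331), np.int32(150), np.int32(65)) [373, 331, 331, 331, 331, 331, 331, 331, 331, 331, 331, 331, 331, 331, 331, 331, 331, 331, 331, 331, 331, 331, 331, 331, 331, 331, 331, 331]
near end 263 [-110.9  -23.4]
near end 283 [-110.9  -14.8]
near end 303 [-110.9   -6.1]
near end 323 [-110.9    2.5]
near end 343 [-110.9   11.1]
near end 363 [-110.9   19.8]
```

```bash
python3 - <<'E'
from h import *
P=arm.camera_params("wrist"); im=cv2.imread("pics/w5.png"); g=cv2.GaussianBlur(cv2.cvtColor(im,cv2.COLOR_BGR2GRAY),(5,1),0).astype(int)
pv=int(pix("wrist",np.r_[wld((-100,-70)),182],P)[1]); print("predict v",pv)
for u in list(range(40,150,20))+list(range(500,600,20)):
    c=g[pv-14:pv+14,u]; d=np.abs(np.diff(c)); k=d.argmax(); print(u,k+pv-13.5,d[k],cab(onz("wrist",(u,k+pv-13.5),182,P)).round(1))
print("abacus edge",cab(onz("wrist",(323,330.5),182,P)).round(2))
cv2.imwrite("pics/w5c.png",cv2.resize(im[310:410,:],None,fx=1.25,fy=4,interpolation=cv2.INTER_CUBIC))
E
```

```text
predict v 352
40 358.5 17 [ -96.9 -122.9]
60 353.5 61 [ -99.5 -113.5]
80 353.5 61 [ -99.5 -104.7]
100 353.5 61 [-99.5 -95.8]
120 353.5 27 [-99.5 -87. ]
140 353.5 45 [-99.5 -78.2]
500 364.5 24 [-93.8  81.3]
520 351.5 20 [-100.6   89.1]
540 351.5 32 [-100.6   97.9]
560 351.5 33 [-100.6  106.7]
580 351.5 32 [-100.6  115.5]
abacus edge [-111.14    2.5 ]
```

View pics/w5c.png

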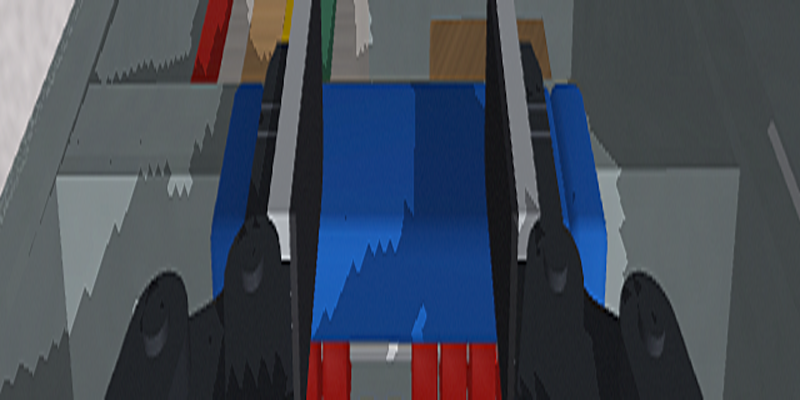

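The shelf's front edge reads -99.5 on the left and -100.6 on the right, which should be -100, so my frame is good. The bar's lower edge at -111.1 still protrudes by about 1 mm, and the pads are already up against the lintel. A short, soft nudge at 8 cm/s should let it slide a little past the fingertips' reach.

arm_command([
  {"hand": 0.05,"offset": [0.01,0,0],"spin": 0},
  {"hand": 0.05,"offset": [0.0073,0,0],"spin": 0},
  {"hand": 0.05,"offset": [0,0,0],"spin": 0},
  {"hand": 0.05,"offset": [0,0,0],"spin": 0},
  {"hand": 0.05,"offset": [0,0,0],"spin": 0},
  {"hand": 0.05,"offset": [0,0,0],"spin": 0},
  {"hand": 0.05,"offset": [-0.008,0,0],"spin": 0},
  {"hand": 0.05,"offset": [-0.008,0,0],"spin": 0},
])

```text
clock: 9.95
position: [625.2, -99.9, 197.3]
ee_rot: [-180.0, -0.1, 138.4]
wrist_force: [-21.8, 21.8, 11.8]
gripper_width: 49.8
gripper_force: 0.0
```

arm_command([
  {"hand": 0.05,"offset": [0.008,0,0],"spin": 0},
  {"hand": 0.05,"offset": [0,0,0],"spin": 0},
  {"hand": 0.05,"offset": [0,0,0],"spin": 0},
  {"hand": 0.05,"offset": [0,0,0],"spin": 0},
  {"hand": 0.05,"offset": [0,0,0],"spin": 0},
  {"hand": 0.05,"offset": [0,0,0],"spin": 0},
  {"hand": 0.05,"offset": [0,0,0],"spin": 0},
  {"hand": 0.05,"offset": [0,0,0],"spin": 0},
])

```text
clock: 10.75
position: [619.5, -94.8, 197.4]
ee_rot: [-180.0, 0.0, 138.4]
wrist_force: [-0.3, -0.1, -0.9]
gripper_width: 49.8
gripper_force: 0.0
```

```bash
python3 chk.py w6
```

```text
tcp cab [-130.68    3.14] [619.5 -94.8 197.4] [-0.3 -0.1 -0.9] [-0.02 -0.04 -0.01]
(np.int32(244), np.int32(346), np.int32(158), np.int32(66)) [390, 371, 346, 346, 346, 346, 346, 346, 346, 346, 346, 346, 346, 346, 346, 346, 346, 346, 346, 346, 346, 346, 346, 346, 346, 346, 346, 346, 359, 380]
near end 264 [-110.6  -23.3]
near end 284 [-110.6  -14.6]
near end 304 [-110.6   -5.8]
near end 324 [-110.6    3. ]
near end 344 [-110.5   11.8]
near end 364 [-110.5   20.5]
```

The nudge brought it to about x = -110.6 at 33 N, so I won't push harder. The shelf edge shows my yaw was 0.3° off, which leaves the right corner slightly further out. I'll correct that with a small spin and give one more equally soft nudge.

arm_command([
  {"hand": 0.05,"offset": [0.008,0,0],"spin": -0.007},
  {"hand": 0.05,"offset": [0,0,0],"spin": 0},
  {"hand": 0.05,"offset": [0,0,0],"spin": 0},
  {"hand": 0.05,"offset": [-0.008,0,0],"spin": 0},
  {"hand": 0.05,"offset": [-0.008,0,0],"spin": 0},
  {"hand": 0.05,"offset": [0.01,0,0],"spin": 0},
  {"hand": 0.05,"offset": [0.02,0,0],"spin": 0},
  {"hand": 0.05,"offset": [0.02,0,0],"spin": 0},
])

```text
clock: 11.6
position: [588.0, -67.3, 197.2]
ee_rot: [180.0, 0.0, 138.8]
wrist_force: [-0.3, 0.9, 0.9]
gripper_width: 50.2
gripper_force: 0.0
```

```bash
python3 chk.py w7; python3 - <<'E'
from h import *
P=arm.camera_params("wrist"); im=cv2.imread("pics/w7.png"); g=cv2.GaussianBlur(cv2.cvtColor(im,cv2.COLOR_BGR2GRAY),(5,1),0).astype(int)
for y in (-105,-95,85,95,105):
    u,v=pix("wrist",np.r_[wld((-100,y)),182],P).round().astype(int)
    d=np.abs(np.diff(g[v-6:v+7,u])); k=d.argmax(); print("shelf",y,d[k],cab(onz("wrist",(u,v-5.5+k),182,P)).round(2))
E
```

```text
tcp cab [-172.5     2.81] [588.  -67.3 197.2] [-0.3  0.9  0.9] [-0.05 -0.03  0.02]
(np.int32(239), np.int32(422), np.int32(169), np.int32(48)) [422, 422, 422, 422, 422, 422, 422, 422, 422, 422, 422, 422, 422, 422, 422, 422, 422, 422, 422, 422, 422, 422, 422, 422, 422, 422, 422, 422, 422, 422, 422, 422]
near end 264 [-110.7  -25.2]
near end 284 [-110.7  -15.8]
near end 304 [-110.8   -6.4]
near end 324 [-110.8    3.1]
near end 344 [-110.9   12.5]
near end 364 [-110.9   21.9]
shelf -105 2 [-100.6  -104.88]
shelf -95 4 [-103.12  -94.41]
shelf 85 1 [-101.36   85.03]
shelf 95 2 [-98.35  95.11]
shelf 105 13 [-96.56 105.57]
```

The near end is now parallel to the front and within about 0.5–1 mm of its plane, at -110.8 ± 0.5, which is as far as vertical fingers can reach under the lintel. On to the door: rise, shut the fingers, turn square to the door and go over to its outer side.

arm_command([
  {"hand": 0.0,"offset": [0,0,-0.035],"spin": 0},
  {"hand": 0.0,"offset": [0,0,-0.035],"spin": 0.14},
  {"hand": 0.0,"offset": [0,0,-0.035],"spin": 0.14},
  {"hand": 0.0,"offset": [0,0,0],"spin": 0.14},
  {"hand": 0.0,"offset": [0,0,0],"spin": 0.14},
  {"hand": 0.0,"offset": [0,0,0],"spin": 0.14},
  {"hand": 0.0,"offset": [0,0,0],"spin": 0.14},
  {"hand": 0.0,"offset": [0,0,0],"spin": 0.14},
])

```text
clock: 12.45
position: [588.4, -67.5, 302.5]
ee_rot: [179.9, 0.0, 82.3]
wrist_force: [1.1, 0.9, -0.1]
gripper_width: 0.4
gripper_force: 0.0
```

arm_command([
  {"hand": 0.0,"offset": [0,0,0],"spin": 0.14},
  {"hand": 0.0,"offset": [0,0,0],"spin": 0.13},
  {"hand": 0.0,"offset": [0.032,-0.0235,0],"spin": 0},
  {"hand": 0.0,"offset": [0.032,-0.0235,0],"spin": 0},
  {"hand": 0.0,"offset": [0.032,-0.0235,0],"spin": 0},
  {"hand": 0.0,"offset": [0.032,-0.0235,0],"spin": 0},
  {"hand": 0.0,"offset": [0.032,-0.0235,0],"spin": 0},
  {"hand": 0.0,"offset": [0,0,0],"spin": 0},
])

```text
clock: 13.25
position: [540.7, 129.9, 302.6]
ee_rot: [-180.0, -0.1, 67.4]
wrist_force: [1.2, -0.3, -0.9]
gripper_width: -0.0
gripper_force: 0.0
```

```bash
cat > door.py <<'E'
from h import *
import sys
s=arm.observe(); p=cab(s["position"]); yaw=s["ee_rot"][2]
# tool frame about the hinge: tool x outward normal, y towards hinge
t=np.radians(138.7-yaw); n=np.array([-np.cos(t),np.sin(t)]); y=np.array([np.sin(t),np.cos(t)])
d=p-[-110,125]; print("clock",s["clock"],"cab",p.round(1),"z",s["position"][2].round(1),"tool phi",t.round(3),"D",(d@n).round(1),"r",(-d@y).round(1),"F",s["wrist_force"].round(1))
E
python3 door.py; python3 - <<'E'
from h import *
im=arm.capture("top")[:,:,::-1].copy(); cv2.imwrite("pics/top2.png",im)
cv2.imwrite("pics/top2c.png",cv2.resize(im[90:270,230:460],None,fx=3.4,fy=3.3,interpolation=cv2.INTER_CUBIC))
E
```

```text
clock 13.25 cab [-338.8  118.9] z 302.6 tool phi 1.244 D 67.7 r 218.7 F [ 1.2 -0.3 -0.9]
```

View pics/top2c.png

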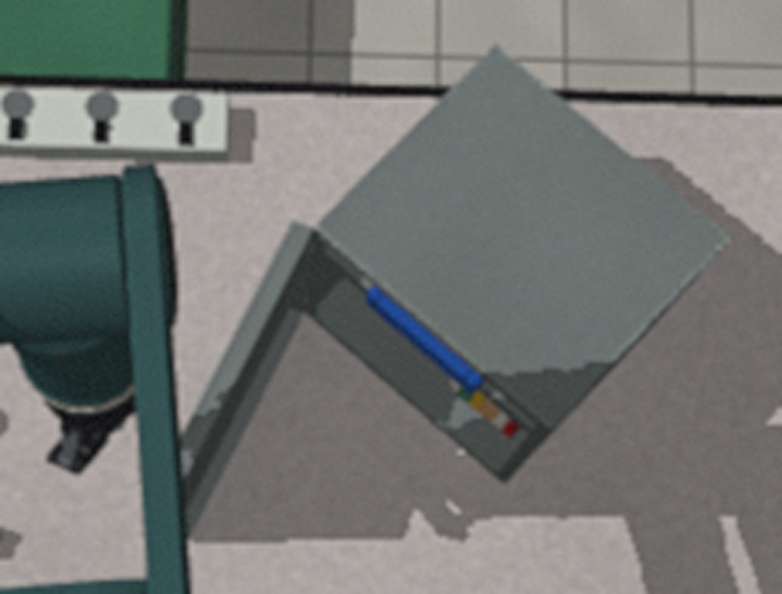

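The view shows the blue bar flush at the cabinet mouth, crop (372,292) to (480,383). The door is unmoved and the gripper is on its outer side. I'll descend and close up to the face.

arm_command([
  {"hand": 0.0,"offset": [0,0,0.035],"spin": 0},
  {"hand": 0.0,"offset": [0,0,0.03],"spin": 0},
  {"hand": 0.0,"offset": [0,0,0.03],"spin": 0},
  {"hand": 0.0,"offset": [-0.012,0,0],"spin": 0},
  {"hand": 0.0,"offset": [-0.012,0,0],"spin": 0},
  {"hand": 0.0,"offset": [-0.01,0,0],"spin": 0},
  {"hand": 0.0,"offset": [-0.004,0,0],"spin": 0},
  {"hand": 0.0,"offset": [0,0,0],"spin": 0},
])

```text
clock: 14.1
position: [527.4, 89.9, 208.7]
ee_rot: [179.9, -0.0, 67.1]
wrist_force: [-0.1, -0.6, -0.6]
gripper_width: -0.1
gripper_force: 0.0
```

arm_command([
  {"hand": 0.0,"offset": [-0.011,-0.001,0],"spin": -0.05},
  {"hand": 0.0,"offset": [-0.0175,-0.0015,0],"spin": -0.08},
  {"hand": 0.0,"offset": [-0.0175,-0.0015,0],"spin": -0.08},
  {"hand": 0.0,"offset": [-0.0175,-0.0015,0],"spin": -0.08},
  {"hand": 0.0,"offset": [-0.0175,-0.0015,0],"spin": -0.08},
  {"hand": 0.0,"offset": [-0.0175,-0.0015,0],"spin": -0.08},
  {"hand": 0.0,"offset": [-0.0175,-0.0015,0],"spin": -0.08},
  {"hand": 0.0,"offset": [0,0,0],"spin": 0},
])

```text
clock: 14.9
position: [498.3, -22.0, 208.3]
ee_rot: [179.9, 0.1, 97.5]
wrist_force: [0.4, 0.5, 0.4]
gripper_width: 0.1
gripper_force: 0.0
```

```bash
python3 door.py
```

```text
clock 14.9 cab [-269.6  -22.8] z 208.3 tool phi 0.718 D 22.9 r 216.4 F [0.4 0.5 0.4]
```

arm_command([
  {"hand": 0.0,"offset": [-0.0172,-0.0012,0],"spin": -0.08},
  {"hand": 0.0,"offset": [-0.0172,-0.0012,0],"spin": -0.08},
  {"hand": 0.0,"offset": [-0.0172,-0.0012,0],"spin": -0.08},
  {"hand": 0.0,"offset": [-0.0172,-0.0012,0],"spin": -0.08},
  {"hand": 0.0,"offset": [-0.0172,-0.0012,0],"spin": -0.08},
  {"hand": 0.0,"offset": [-0.0172,-0.0012,0],"spin": -0.08},
  {"hand": 0.0,"offset": [-0.011,-0.0007,0],"spin": -0.05},
  {"hand": 0.0,"offset": [0,0,0],"spin": 0},
])

```text
clock: 15.7
position: [531.2, -129.3, 207.8]
ee_rot: [179.9, 0.1, 127.8]
wrist_force: [-0.3, 0.1, -0.6]
gripper_width: -0.1
gripper_force: 0.0
```

```bash
python3 door.py
```

```text
clock 15.7 cab [-173.8  -81.3] z 207.8 tool phi 0.19 D 23.7 r 214.6 F [-0.3  0.1 -0.6]
```

arm_command([
  {"hand": 0.0,"offset": [-0.01,-0.0007,0],"spin": -0.05},
  {"hand": 0.0,"offset": [-0.008,-0.0007,0],"spin": -0.05},
  {"hand": 0.0,"offset": [-0.006,-0.0005,0],"spin": -0.05},
  {"hand": 0.0,"offset": [-0.004,0,0],"spin": -0.04},
  {"hand": 0.0,"offset": [-0.002,0,0],"spin": 0},
  {"hand": 0.0,"offset": [-0.001,0,0],"spin": 0},
  {"hand": 0.0,"offset": [-0.001,0,0],"spin": 0},
  {"hand": 0.0,"offset": [0,0,0],"spin": 0},
])

```text
clock: 16.5
position: [549.8, -153.3, 207.4]
ee_rot: [180.0, -0.0, 138.8]
wrist_force: [-0.1, 0.2, -0.0]
gripper_width: 0.1
gripper_force: 0.0
```

```bash
python3 door.py
```

```text
clock 16.5 cab [-143.9  -86.9] z 207.4 tool phi -0.001 D 34.2 r 211.8 F [-0.1  0.2 -0. ]
```

arm_command([
  {"hand": 0.0,"offset": [-0.001,0,0],"spin": 0},
  {"hand": 0.0,"offset": [-0.001,0,0],"spin": 0},
  {"hand": 0.0,"offset": [-0.001,0,0],"spin": 0},
  {"hand": 0.0,"offset": [-0.001,0,0],"spin": 0},
  {"hand": 0.0,"offset": [-0.001,0,0],"spin": 0},
  {"hand": 0.0,"offset": [-0.001,0,0],"spin": 0},
  {"hand": 0.0,"offset": [0,0,0],"spin": 0},
  {"hand": 0.0,"offset": [0,0,0],"spin": 0},
])

```text
clock: 17.3
position: [552.1, -156.1, 206.7]
ee_rot: [-180.0, -0.3, 138.8]
wrist_force: [-5.9, 3.9, 3.6]
gripper_width: -0.1
gripper_force: 0.0
```

```bash
python3 door.py
```

```text
clock 17.3 cab [-140.4  -87.4] z 206.7 tool phi -0.002 D 30.8 r 212.3 F [-5.9  3.9  3.6]
```

The force rises to 7 N at D = 30.8. A shut door's face (18 mm) plus the pads' effective reach (12–13 mm, as found at the bar and lintel) comes to the same, so the door is on its stop. I'll back away and check.

arm_command([
  {"hand": 0.0,"offset": [0.005,0,0],"spin": 0},
  {"hand": 0.0,"offset": [0.015,0,0],"spin": 0},
  {"hand": 0.0,"offset": [0.025,0,0],"spin": 0},
  {"hand": 0.0,"offset": [0.03,0,0],"spin": 0},
  {"hand": 0.0,"offset": [0.03,0,-0.03],"spin": 0},
  {"hand": 0.0,"offset": [0.03,0,-0.03],"spin": 0},
  {"hand": 0.0,"offset": [0.03,0,-0.03],"spin": 0},
  {"hand": 0.0,"offset": [0,0,0],"spin": 0},
])

```text
clock: 18.1
position: [429.1, -47.3, 300.9]
ee_rot: [179.8, 0.3, 138.9]
wrist_force: [1.1, -1.1, 0.8]
gripper_width: -0.2
gripper_force: 0.0
```

```bash
python3 - <<'E'
from h import *
P=arm.camera_params("wrist"); w=arm.capture("wrist")[:,:,::-1].copy(); cv2.imwrite("pics/w8.png",w)
s=arm.observe(); print(s["clock"],cab(s["position"]),s["wrist_force"].round(1))
for n,l,z in [("hinge",(-128,125),250),("edge",(-128,-125),250),("rim",(-110,-125),250)]:
    print(n,pix("wrist",np.r_[wld(l),z],P).round(1))
E
```

```text
18.15 [-303.23146068  -87.81638335] [-1.  -0.2  1.3]
hinge [650.5 523. ]
edge [263.5 521.9]
rim [264.6 541.5]
```

View pics/w8.png

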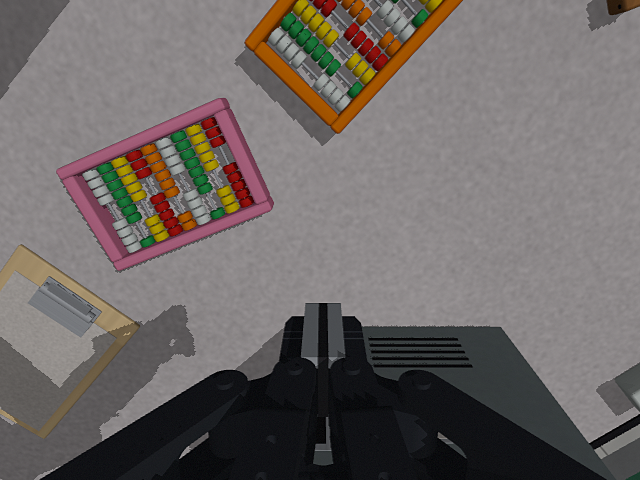

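The view shows the shut door's face with its vents. Its lower edge is at v≈327, running level from u=365 to 500, and the other things are undisturbed. A numeric check of that edge follows.

```bash
python3 - <<'E'
from h import *
P=arm.camera_params("wrist"); im=cv2.imread("pics/w8.png"); g=cv2.cvtColor(im,cv2.COLOR_BGR2GRAY).astype(int)
print([pix("wrist",np.r_[wld((-128,y)),12],P).round(1).tolist() for y in (125,20)])
uu=np.arange(380,495,10); vv=[]
for u in uu:
    d=np.abs(np.diff(g[315:345,u])); vv.append(315.5+d.argmax())
pts=np.array([cab(onz("wrist",(u,v),12,P)) for u,v in zip(uu,vv)]); print(vv); print(pts[[0,-1]].round(1),"slope rad",np.polyfit(pts[:,1],pts[:,0],1)[0].round(4))
E
```

```text
[[502.3, 326.3], [413.3, 325.9]]
[np.float64(337.5), np.float64(325.5), np.float64(325.5), np.float64(337.5), np.float64(326.5), np.float64(325.5), np.float64(325.5), np.float64(325.5), np.float64(325.5), np.float64(325.5), np.float64(325.5), np.float64(326.5)]
[[-111.9  -18.3]
 [-127.7  110.6]] slope rad -0.0799
```

The door's lower edge is at v ≈ 325.5–326.5, where 326 is predicted for fully shut, and it is level (the two 337.5 readings are vent slots). I'm handing in.

```bash
python3 -c "
from workcell import arm
print(arm.finish_job())"
```

```text
the job is handed in; nothing more can be done
None
```

The door is fully shut, but the blue abacus measured as still sticking out about 0.5–1 mm past the cabinet's front (±0.5 mm), because the vertical fingers met the lintel; the job was handed in at about 18 s, and no other object was seen to have moved.

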